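# Start and screw home the clean-out plug of a paste port

### The arm

A 7-joint arm with a two-finger parallel gripper is mounted at the origin on a cart in front of the work surface, level with it; the furniture and walls round the work are solid. World frame = base frame: x ahead of the robot, y to its left, z up, the work surface at z = 0. Lengths are in mm, angles in rad, forces in N, time in s.
With the tool pointing down it reaches from about 425 to 925 mm from the base axis. Payload 6.8 kg.
Tool frame: the origin (TCP) lies on the front face of the gripper's body, between the roots of the fingers; the fingertips stand 73 mm ahead of it and the grasp point (between the pads) lies 54 mm ahead of it (env.grip_point_offset is the distance from the TCP to the grasp point, in mm); z points along the fingers, y is the direction in which the jaws open and shut (so a half turn about z gives the same grasp; the last joint's range is limited). The gripper opens to 85 mm and grips with 20 to 120 N. Pads are 22 mm wide; open, the fingers measure 114 mm over their backs; the gripper's body (76 mm by 85 mm) begins 54 mm behind the grasp point. The pads swing forward as they close: fully open they stand 13 mm farther back than shut.
Start: joints at [1.002, 0.477, 0.022, 1.555, -0.011, 1.109, -0.083], TCP at [300.158, -604.608, 303.908] pointing down, gripper open.
Joint ranges: [-2.96, 2.96], [-0.34, 2.1], [-1.41, 1.46], [0.24, 2.44], [-1.37, 4.51], [0.17, 1.92], [-2.96, 2.96]. Speed limits (rad/s): [2.39, 2.39, 3.14, 3.14, 3.14, 3.14, 3.14].

### API

Orientations are given as a unit quaternion [w, x, y, z].
In Python, from workcell import telemetry, vision, env gives the robot as it stands. The module is installed in compiled form; this text tells all that it offers.
- The arm moves only by the tool step_arm, never from a script. Its argument "increments" is a list of rows, each an object of numbers: "x", "y", "z": the shift along the tool's x, y, z in m; "rx", "ry", "rz": the turn, a rotation vector about the tool's x, y, z in units of 8 degrees (1.0 is 8 degrees). In form: [{"x": .., "y": .., "z": .., "rx": .., "ry": .., "rz": ..}, ...]. A call has 1 to 12 rows; each row shifts and turns the commanded pose from where the row before left it, along the tool's axes as they then stand; what a row does not reach is not made up. A row lasts 1/10 s, in which the tool goes at most 50 mm and 8.59 degrees, less where a joint would pass 70% of its speed; a pose out of reach is approached as far as the arm can. A call with a gripper value outside its range is refused whole. "fingers" is the opening, from -1 (shut) to 1 (fully open), set as the call begins (left out, the last holds). The fingers move at their own pace and stop on an object; the grip force is fixed at half the most. Time passes only in rows, so rows that do not move let the fingers close. It gives the time, the measured TCP pose, the force and the opening at its end, in the units of the state.
- telemetry.sense(): the state, without advancing time (a new reading comes with each control period).
- vision.capture(name): name is "side" or "top"; returns a dict with "frame" (420x560x3 uint8, red, green, blue), "intrinsics" (3x3 intrinsics, pixels), "dist_coeffs" ([k1, k2, p1, p2, k3] as OpenCV has them; the pictures are not rectified), "rvec" (rotation vector, rad) and "tvec" (3), from world to camera coordinates, as OpenCV has them. Camera axes: x right, y down, z forward; pixel columns grow to the right and rows downward; lengths in mm; the calibration is good to about 2 mm. A picture is of the moment at which its call begins. There is no depth.
- env.hand_in(): hands the job in, once; it reports no verdict.
The state is a dict: "time_s": time; "joint_positions": joint angles; "qd": joint speeds; "tau": joint torques, N m; "tool_pos": TCP position; "tool_rot": TCP orientation; "wrist_force": force on the tool from outside, world axes, zero at the start; "moment": the same for the moment, N m; "width": opening from 0.0 (shut) to 1.0 (fully open).
Only numpy, scipy, OpenCV 4.12 (cv2) and the standard library are available. Lean on these libraries where they do the work, as an engineer would, in place of code of your own. Each camera call takes 0.05 s, during which the arm holds its last target.

### The job

Close the paste port with the blue plug: set it upright on the steel mouth and feel for the thread start by turning it backward (counter-clockwise from above) until it drops in, then screw it clockwise until its flange sits fully home on the rim and it is tight. Let go of it, and leave the jar, label roll, gold cap and scraper where they are.

Things in the scene. Friction and masses are not known exactly. Their poses are not given: they have to be found in the camera images.
- port: fixed stainless port: round foot of 120 mm diameter, body of 92 mm, on top an upright collar of 72 mm outer and 55 mm inner diameter, rim 90 mm above the worktop; a pipe stub on its +x side reaches 82 mm from the axis, 8 to 52 mm above the worktop. Origin: centre of its underside, z up along the bore. Its yaw says nothing about where the thread starts.
- port_rim (a point): centre of the port's mouth in the plane of the rim. Thread as felt with the plug: from the slots' bottom, clockwise turning draws the plug down 2 mm per 25 degrees; its flange meets the rim after 45 to 65 degrees, then the thread wedges and is tight 20 to 40 degrees later (the turning moment, next to nothing before, then rises past 1 N m); an end stop follows soon.
- port_thread (a point): on the axis, 5 mm below the rim: top of the coarse right-hand thread, three equal starts. Three flat lands (43 mm clear bore), a slot at each one's counter-clockwise end, then a narrow tooth 3 mm high. On the lands the lugs, turned counter-clockwise (at most 120 degrees), drop about 9 mm into the slots; clockwise they jam at the teeth. Where the slots lie is not given and varies.
- plug: loose blue plastic plug, about 0.2 kg, stands on its nose, head up. Origin: centre of its foot, z up along its axis. From the foot up: round nose (30 mm across, 40 mm from 7 mm up), three lugs at 10 to 14 mm, flange 68 mm in diameter at 29 to 34 mm, hexagon head 36 mm across flats at 34 to 64 mm. Two flats face its +x and -x, the others follow every 60 degrees.
- plug_head (a point): on the plug's axis in the middle of the hexagon head, 49 mm above its foot and 15 mm above the flange's upper face
- plug_flange (a point): on the plug's axis in the plane of the flange's underside, 29 mm above its foot. Height over port_rim: about 14.5 mm with the lugs on the lands, 17.5 mm if they sit on the teeth (turn counter-clockwise: down to the lands first), about 5 mm after the drop, 0 when home.
- plug_lugs (a point): on the plug's axis at the underside of its three lugs, 10 mm above its foot; the lugs are 5 mm wide, 120 degrees apart, the first along the plug's x axis, and reach out to 52 mm diameter
- full_jar: bystander: open glass jar of light-brown paste, 70 mm diameter, 113 mm high, origin at the centre of its underside
- labels: bystander: white label roll, 66 mm diameter, 39 mm high, origin at the centre of its underside
- gold_cap: bystander: gold jar cap lying flat, 64 mm diameter, 11 mm high, origin at the centre of its underside
- scraper: bystander: silicone scraper lying flat, 241 x 48 x 19 mm, origin under its middle, handle toward its -x

How it is judged (in metres and radians):
On the way:
1. the thread start has dropped in: flange less than 7 mm above the rim (z of plug_flange in the frame of port_rim below 0.007 m and horizontal distance between plug_flange and port_rim below 0.004 m), for 0.1 s.
At the end, for the whole second after the job is handed in: the plug is screwed home: flange within 1 mm of the rim, centred within 3 mm, upright within 3 degrees, still, and tight enough that its flange presses on the rim with more than 10 N after release (z of plug_flange in the frame of port_rim below 0.001 m and horizontal distance between plug_flange and port_rim below 0.003 m and angle between plug's own z axis and vertical below 0.05 rad and contact force between plug and port above 10 N and linear speed of plug below 0.01 m/s); the robot touches nothing.
It fails at once if the jar, label roll, gold cap or scraper is pushed more than 20 mm (distance of any of full_jar, labels, gold_cap, scraper from where it was at the start of the episode above 0.02 m).
It also fails if it takes over 64 s, if anything falls off the work surface, if the arm or the gripper's body presses on something with over 40 N, if the wrist force passes 120 N, or if a joint passes its speed limit or range.

## Working session

There is one attempt and no reset: what is moved stays moved. The work goes in short steps, Python scripts to look and compute and a tool call to move; the robot and the scene stay as the last step left them, time stands still between calls to the robot, and variables do not carry over. Pictures are saved under pics/ and viewed, and the job is handed in when it is done.

Besides the shell and the picture viewer there is one more tool, called after "Call:" as name(argument=value, ...) on one line, values as JSON. step_arm: Moves the arm, as the interface text tells. Its arguments: {"type":"object","properties":{"increments":{"type":"array","items":{"type":"object","properties":{"x":{"type":"number"},"y":{"type":"number"},"z":{"type":"number"},"rx":{"type":"number"},"ry":{"type":"number"},"rz":{"type":"number"}}}},"fingers":{"type":"number"}},"required":["increments"]}

```bash
mkdir -p pics
python3 - <<'E'
from workcell import telemetry, vision, env
import cv2,pickle
print(telemetry.sense(), env.grip_point_offset)
for n in ("side","top"):
    d=vision.capture(n); pickle.dump(d,open(n+".pkl","wb"))
    cv2.imwrite(f"pics/{n}0.png",d["frame"][:,:,::-1]); print(n,d["intrinsics"],d["dist_coeffs"],d["rvec"],d["tvec"])
E
```

```text
{'time_s': 0.0, 'joint_positions': array([ 1.00191653,  0.4777782 ,  0.0223417 ,  1.5564843 , -0.01149986,
        1.10928579, -0.08308066]), 'qd': array([ 0.00011486,  0.00052973,  0.00056976,  0.00128981,  0.00062461,
       -0.00034459,  0.00070025]), 'tau': array([ 6.86076032e-05, -5.96469319e+01,  1.60800129e+00, -2.81208390e+01,
        1.25310535e-02,  9.39571444e-03,  1.13520414e-05]), 'tool_pos': array([ 299.9197649 , -604.18187436,  302.92645113]), 'tool_rot': array([-8.71484957e-04,  9.73572582e-01,  2.28375989e-01, -2.74563036e-04]), 'wrist_force': array([0.27650725, 0.2508866 , 0.19017827]), 'moment': array([0.01765746, 0.00031792, 0.02141301]), 'width': 0.997691147328329} 53.900000000000006
side [[483.32187473   0.         278.75401446]
 [  0.         483.32187473 209.35620567]
 [  0.           0.           1.        ]] [0.02810711 0.         0.         0.         0.        ] [ 0.08148856 -2.64763272  1.6110705 ] [518.24094802 274.33591861 615.96365291]
top [[420.35159178   0.         279.45418228]
 [  0.         420.35159178 211.36939132]
 [  0.           0.           1.        ]] [-0.12106926  0.          0.          0.          0.        ] [ 2.20504515 -2.18190257  0.10124531] [-415.68279906  529.1968319  1041.0460234 ]
```

View pics/side0.png

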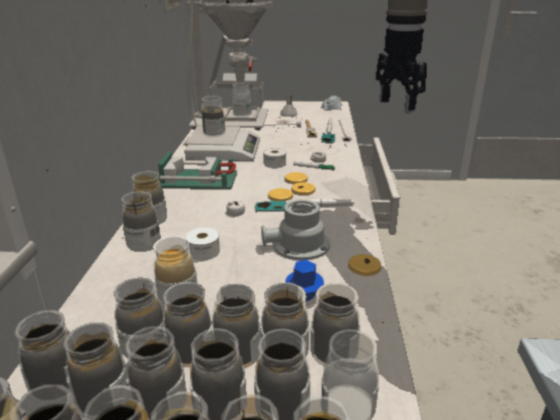

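View pics/top0.png

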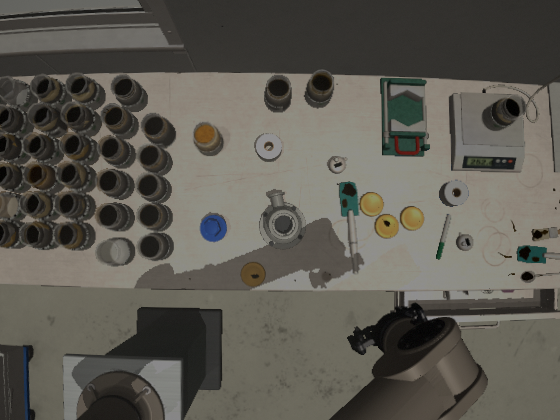

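```bash
cat > h.py <<'E'
import numpy as np,cv2,pickle
def ray(d,px):
    K,D=d["intrinsics"],np.array(d["dist_coeffs"],float)
    n=cv2.undistortPoints(np.array(px,float).reshape(-1,1,2),K,D).reshape(-1,2)
    R=cv2.Rodrigues(np.array(d["rvec"],float))[0]; t=np.array(d["tvec"],float).ravel()
    return -R.T@t, np.c_[n,np.ones(len(n))]@R
def onz(d,px,z):
    c,r=ray(d,px); return c+r*((z-c[2])/r[:,2])[:,None]
def proj(d,P):
    return cv2.projectPoints(np.array(P,float).reshape(-1,1,3),np.array(d["rvec"],float),np.array(d["tvec"],float),d["intrinsics"],np.array(d["dist_coeffs"],float))[0].reshape(-1,2)
def blue(d):
    h=cv2.cvtColor(d["frame"],cv2.COLOR_RGB2HSV); return cv2.inRange(h,(105,150,40),(130,255,255))
E
python3 - <<'E'
from h import *
for n in("side","top"):
    d=pickle.load(open(n+".pkl","rb")); c,_=ray(d,[[280,210]]); print(n,"cam",c)
    m=blue(d); cs=max(cv2.findContours(m,0,1)[0],key=cv2.contourArea)
    print(cv2.boundingRect(cs),cv2.contourArea(cs),cv2.minEnclosingCircle(cs),cv2.fitEllipse(cs))
    print(onz(d,[cv2.fitEllipse(cs)[0]],34))
t=pickle.load(open("top.pkl","rb"))
print("port approx",onz(t,[[284,223]],90),"jars",onz(t,[[152,215],[152,245],[153,186]],90),"gold",onz(t,[[253,273]],5),"jar", onz(t,[[206,135]],100))
s=pickle.load(open("side.pkl","rb"))
a=cv2.resize(t["frame"][180:290,180:330],None,fx=5,fy=5,interpolation=cv2.INTER_CUBIC)
cv2.imwrite("pics/tc.png",a[:,:,::-1])
a=cv2.resize(s["frame"][190:310,240:390],None,fx=5,fy=5,interpolation=cv2.INTER_CUBIC)
cv2.imwrite("pics/sc.png",a[:,:,::-1])
E
```

```text
side cam [485.00740907 454.28051288 530.69965793]
(295, 260, 28, 39) 524.0 ((305.6392517089844, 279.0569763183594), 19.238933563232422) ((309.17559814453125, 278.0352478027344), (20.175212860107422, 40.93206787109375), 157.96302795410156)
[[ 481.98049428 -245.12987485   34.        ]]
top cam [ 455.91301581 -389.89679465 1084.77744755]
(201, 215, 25, 26) 472.5 ((213.06796264648438, 227.7014617919922), 12.824969291687012) ((213.02418518066406, 227.7470245361328), (24.511186599731445, 24.63811492919922), 68.7306900024414)
[[ 489.85242074 -244.17872988   34.        ]]
port approx [[ 501.17330562 -419.85314393   90.        ]] jars [[ 516.57318731 -104.92015452   90.        ]
 [ 445.2159904  -106.96062417   90.        ]
 [ 586.24502912 -104.99023507   90.        ]] gold [[ 376.35133332 -344.41744522    5.        ]] jar [[ 709.08517469 -231.12709549  100.        ]]
```

View pics/tc.png

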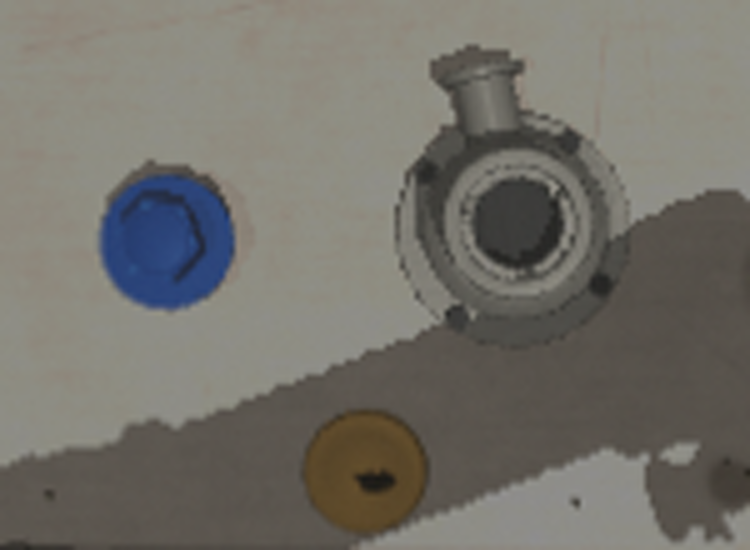

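View pics/sc.png

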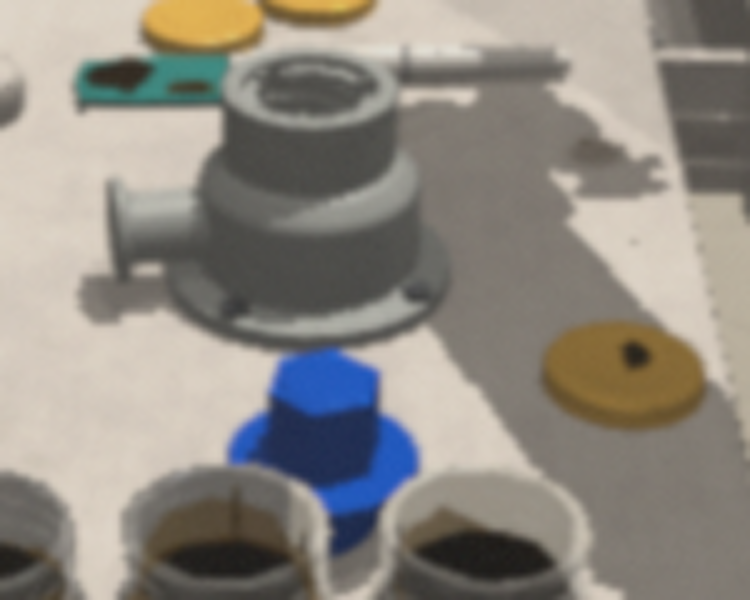

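Run:
```python
from h import *
s=pickle.load(open("side.pkl","rb"));t=pickle.load(open("top.pkl","rb"))
m=blue(s); f=s["frame"]
print(f[258:275:1,292:320,2])
h=np.where(m>0,f[:,:,2],0)
# top face: bright pixels rows<276
b=((h>0)&(f[:,:,2]>130)).astype(np.uint8)
b[277:]=0
n,l,st,ce=cv2.connectedComponentsWithStats(b,connectivity=4); print(st[:6],ce[:6])
k=1+np.argmax(st[1:,4]); cs=cv2.findContours((l==k).astype(np.uint8),0,1)[0][0]
hull=cv2.convexHull(cs).reshape(-1,2)
P=onz(s,hull,64)[:,:2]; print(P.round(1))
A=np.argwhere(l==k)[:,::-1]; print("side hex centre",onz(s,[ce[k]],64))
W=onz(s,hull,64)[:,:2]
ws=[]
for a in range(0,60,3):
    w=[np.ptp(W@[np.cos(np.radians(a+q)),np.sin(np.radians(a+q))]) for q in(0,60,120)]; print(a,np.round(w,1),round(sum(w),1))
# port: silhouettes of collar top
for d,n,roi in((t,"top",(255,195,60,60)),(s,"side",(275,190,55,40))):
    x,y,w,hh=roi; c=cv2.resize(d["frame"][y:y+hh,x:x+w],None,fx=12,fy=12,interpolation=cv2.INTER_CUBIC)
    cv2.imwrite(f"pics/{n}port.png",c[:,:,::-1])
```

```text
[[ 82  78  77  76  77  77  77  78  82  83  82  81  81  84  85  83  82  83
   84  84  89 101 115 125 134 143 163 180]
 [112  98  94  92  91  90  87  85  84  89  95 100 110 121 128 125 122 121
  121 123 129 147 164 173 176 179 185 190]
 [157 143 141 139 136 133 132 126 125 131 141 147 159 175 183 181 177 174
  173 172 174 180 184 187 187 188 188 189]
 [187 185 182 181 181 179 177 175 172 174 181 187 185 190 197 197 193 189
  189 186 187 187 187 188 188 189 188 189]
 [194 194 193 193 193 191 188 187 187 188 188 189 190 191 191 192 191 195
  191 189 188 189 189 190 188 187 188 189]
 [195 194 192 190 189 187 187 188 188 187 187 189 190 188 190 189 190 191
  192 190 188 188 191 188 188 186 189 188]
 [195 195 192 186 183 185 187 188 189 188 189 189 189 190 191 190 190 189
  190 191 190 191 190 186 184 185 187 188]
 [193 194 190 183 183 184 188 187 188 189 189 190 189 189 190 191 190 190
  190 191 191 189 185 175 179 186 188 191]
 [192 192 191 182 176 182 187 187 188 190 190 189 189 190 190 190 190 191
  191 191 191 187 180 162 173 188 190 193]
 [190 189 191 182 172 176 184 188 188 189 189 1
[... 1242 characters left out ...]
9]
 [ 496.  -219.4]
 [ 506.4 -227.7]
 [ 506.7 -236.7]
 [ 505.3 -246. ]
 [ 503.7 -249.2]
 [ 500.4 -252.5]
 [ 493.5 -256.1]]
side hex centre [[ 490.47698797 -236.82117485   64.        ]]
0 [32.5 36.8 35.9] 105.2
3 [33.  37.3 36. ] 106.3
6 [33.7 37.7 36.4] 107.8
9 [34.4 38.  36.6] 109.0
12 [34.9 38.2 36.8] 109.9
15 [35.4 38.2 36.9] 110.5
18 [35.8 38.2 37.1] 111.1
21 [36.  38.1 37.2] 111.3
24 [36.2 37.8 37.2] 111.2
27 [36.3 37.5 37.1] 110.8
30 [36.3 37.  36.9] 110.2
33 [36.2 36.5 36.5] 109.2
36 [35.9 36.6 36.3] 108.8
39 [35.6 36.6 36. ] 108.3
42 [35.2 36.6 35.6] 107.4
45 [34.7 36.5 35.1] 106.2
48 [34.7 36.2 34.5] 105.3
51 [34.9 35.9 33.7] 104.5
54 [35.6 35.7 33.4] 104.6
57 [36.2 35.6 33. ] 104.8
```

View pics/topport.png

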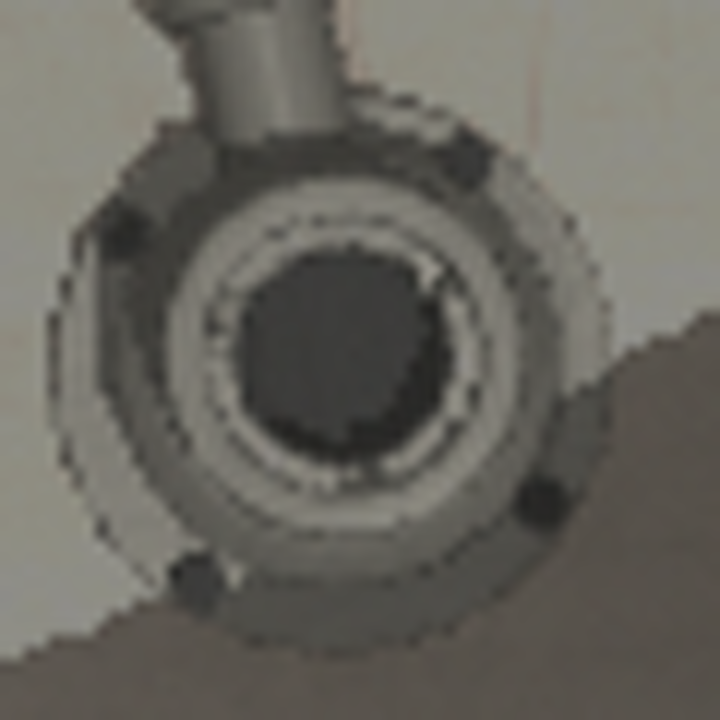

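View pics/sideport.png

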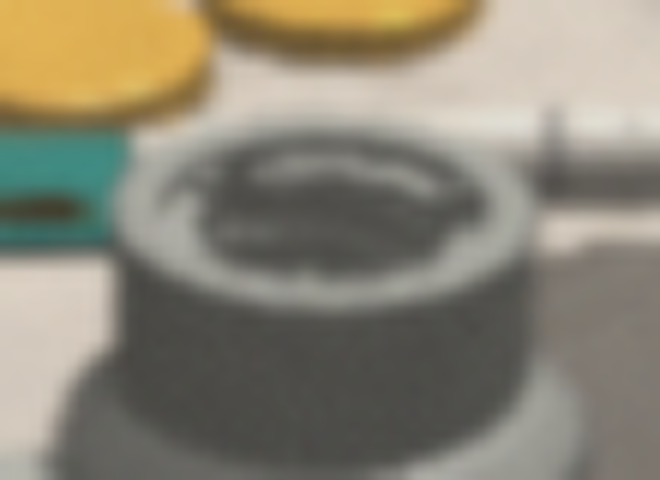

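Run:
```python
from h import *
s=pickle.load(open("side.pkl","rb"));t=pickle.load(open("top.pkl","rb"))
for d,n,(x,y,w,hh) in((t,"top",(197,211,34,34)),(s,"side",(285,255,45,40))):
    c=cv2.resize(d["frame"][y:y+hh,x:x+w],None,fx=16,fy=16,interpolation=cv2.INTER_CUBIC)
    c=np.clip(c.astype(float)*[1,1,1]*(1.6 if n=="top" else 1.2),0,255).astype(np.uint8)
    cv2.imwrite(f"pics/{n}plug.png",c[:,:,::-1])
print("port",onz(t,[[283.21,224.04]],90),onz(s,[[301.7,207.2]],90))
```

```text
port [[ 498.68787639 -418.00358814   90.        ]] [[ 499.76014459 -407.57325736   90.        ]]
```

View pics/topplug.png

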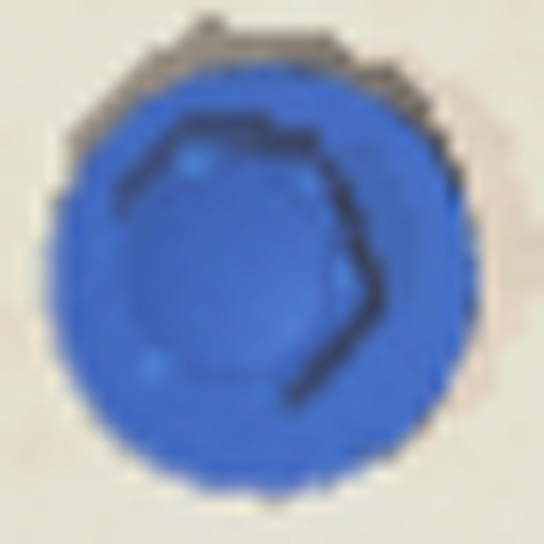

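View pics/sideplug.png

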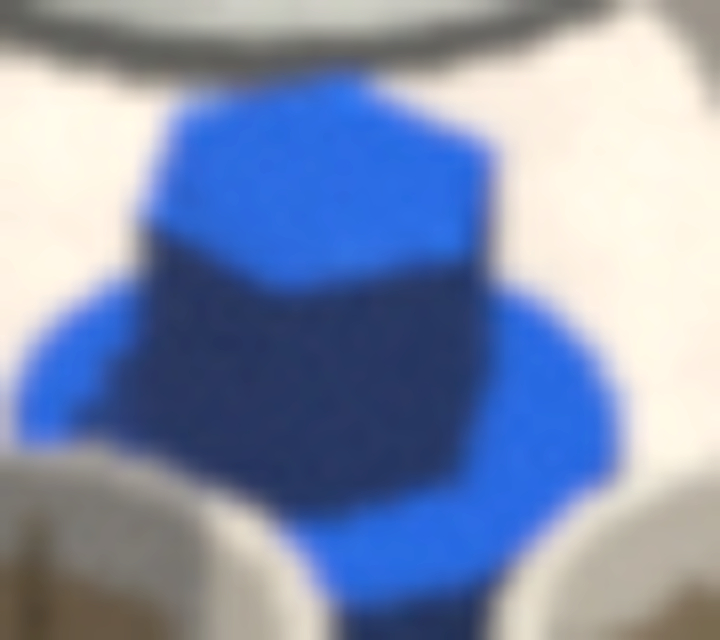

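Run:
```python
from h import *
s=pickle.load(open("side.pkl","rb"));t=pickle.load(open("top.pkl","rb"))
V=np.array([(145,228),(275,292),(488,262),(495,148),(355,75),(180,110)],float)
P=onz(s,(V+.5)/16-.5+[285,255],64)[:,:2]; print(P.round(1),P.mean(0))
e=np.roll(P,-1,0)-P; print(np.hypot(*e.T).round(1),np.degrees(np.arctan2(e[:,1],e[:,0])).round(1)%60)
V=np.array([(115,195),(185,118),(315,135),(380,298),(290,405)],float)
P=onz(t,(V+.5)/16-.5+[197,211],40)[:,:2]; print(P.round(1))
e=P[1:]-P[:-1]; print(np.hypot(*e.T).round(1),np.degrees(np.arctan2(e[:,1],e[:,0])).round(1)%60)
```

```text
[[ 508.8 -228.2]
 [ 494.8 -217.2]
 [ 472.5 -223.9]
 [ 471.8 -245.5]
 [ 487.  -258.9]
 [ 505.9 -251. ]] [ 490.13964866 -237.45166495]
[17.8 23.2 21.5 20.3 20.5 22.9] [21.9 16.8 28.  18.6 22.8 22.7]
[[ 501.9 -221.5]
 [ 514.  -232.2]
 [ 511.6 -252.5]
 [ 486.4 -263.2]
 [ 469.6 -249.5]]
[16.2 20.5 27.4 21.7] [18.6 23.2 22.8 20.8]
```

```bash
cat >> h.py <<'E'
from scipy.spatial.transform import Rotation as Ro
def st():
    from workcell import telemetry
    return telemetry.sense()
def to(p=None,yaw_y=None):
    """tool-frame increments to TCP p (mm) & jaw (tool y) world azimuth deg; vertical tool"""
    s=st(); q=s["tool_rot"]; R=Ro.from_quat([q[1],q[2],q[3],q[0]])
    M=R.as_matrix(); az=np.degrees(np.arctan2(M[1,1],M[0,1]))
    print("t",round(s["time_s"],2),"pos",s["tool_pos"].round(1),"jaw az",round(az,2),"tilt",np.degrees(M[:2,2]).round(2),"F",s["wrist_force"].round(1),"M",s["moment"].round(2),"w",round(s["width"],3),"j7",s["joint_positions"][6].round(3))
    if p is not None: print(" dtool mm",(R.inv().apply(np.array(p)-s["tool_pos"])).round(1))
    if yaw_y is not None:
        a=np.radians(yaw_y); T=np.c_[[-np.sin(a),np.cos(a),0],[np.cos(a),np.sin(a),0],[0,0,-1]]
        T=np.c_[np.cross(T[:,1],T[:,2]),T[:,1],T[:,2]]
        v=(R.inv()*Ro.from_matrix(T)).as_rotvec(degrees=True); print(" rot units",(v/8).round(3))
E
python3 -c "
from h import *; to([490,-244,200],-68.3)"
```

```text
t 0.1 pos [ 300.  -604.2  303. ] jaw az -63.6 tilt [-0.05  0.08] F [-0.9  0.6 -1.1] M [ 0.03  0.03 -0.1 ] w 1.002 j7 -0.083
 dtool mm [ 330.4 -238.   103.4]
 rot units [-0.012  0.001  0.588]
```

Call:
step_arm(increments=[{"x": 0.015,"y": -0.011},{"x": 0.03,"y": -0.022},{"x": 0.035,"y": -0.025},{"x": 0.035,"y": -0.025},{"x": 0.035,"y": -0.025},{"x": 0.035,"y": -0.025},{"x": 0.035,"y": -0.025},{"x": 0.035,"y": -0.025,"z": 0.02},{"x": 0.035,"y": -0.025,"z": 0.03},{"x": 0.025,"y": -0.02,"z": 0.03},{"x": 0.0154,"y": -0.01,"z": 0.02},{"rz": 0.588}], fingers=1)

```text
validation failed for argument at $.in...
```

Run:
```python
from h import *
from workcell import vision
to([490,-244,200],-68.3)
for n in("side","top"):
    d=vision.capture(n); pickle.dump(d,open(n+"1.pkl","wb"))
    u=proj(d,[[490,-244,130]])[0]; x,y=int(u[0])-60,int(u[1])-60
    c=cv2.resize(d["frame"][max(y,0):y+120,x:x+120],None,fx=5,fy=5,interpolation=cv2.INTER_CUBIC); print(n,x,y)
    cv2.imwrite(f"pics/{n}1.png",c[:,:,::-1])
to([490,-244,200],-68.3)
```

```text
t 0.1 pos [ 300.  -604.2  303. ] jaw az -63.6 tilt [-0.05  0.08] F [-0.9  0.6 -1.1] M [ 0.03  0.03 -0.1 ] w 1.002 j7 -0.083
 dtool mm [ 330.4 -238.   103.4]
 rot units [-0.012  0.001  0.588]
side 245 170
top 147 166
t 0.2 pos [ 300.  -604.4  303.3] jaw az -63.6 tilt [-0.03  0.06] F [ 0.2 -0.5  0.6] M [-0.01 -0.03  0.03] w 0.999 j7 -0.083
 dtool mm [ 330.4 -238.2  103.5]
 rot units [-0.008  0.001  0.588]
```

View pics/side1.png

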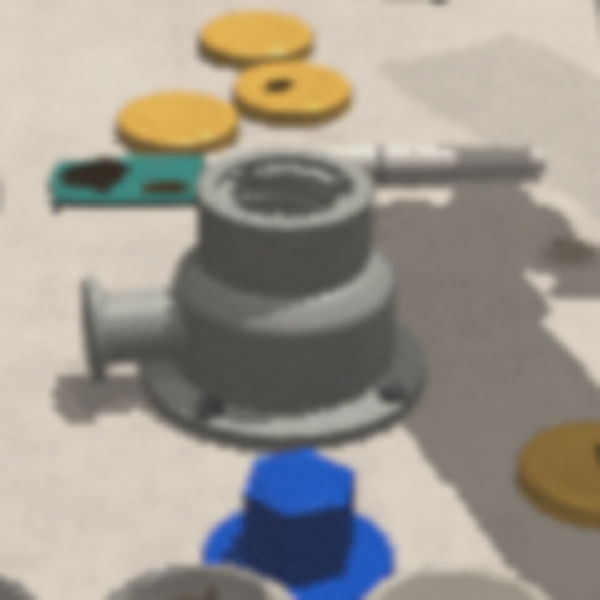

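View pics/top1.png

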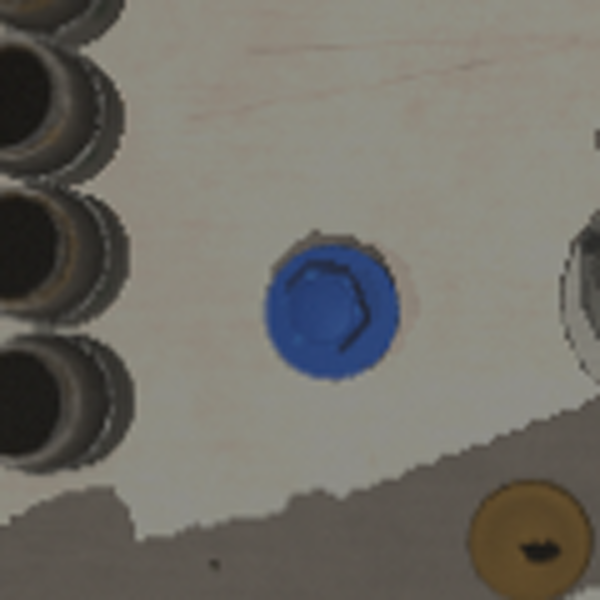

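The move call was refused, so nothing has moved: the plug is still at top (213,228) and the port at top (283,224). I'll send it again with every key filled in each row.

Call:
step_arm(increments=[{"x": 0.015,"y": -0.011,"z": 0,"rx": 0,"ry": 0,"rz": 0},{"x": 0.03,"y": -0.022,"z": 0,"rx": 0,"ry": 0,"rz": 0},{"x": 0.035,"y": -0.025,"z": 0,"rx": 0,"ry": 0,"rz": 0},{"x": 0.035,"y": -0.025,"z": 0,"rx": 0,"ry": 0,"rz": 0},{"x": 0.035,"y": -0.025,"z": 0,"rx": 0,"ry": 0,"rz": 0},{"x": 0.035,"y": -0.025,"z": 0,"rx": 0,"ry": 0,"rz": 0},{"x": 0.035,"y": -0.025,"z": 0,"rx": 0,"ry": 0,"rz": 0},{"x": 0.035,"y": -0.025,"z": 0.02,"rx": 0,"ry": 0,"rz": 0},{"x": 0.035,"y": -0.025,"z": 0.03,"rx": 0,"ry": 0,"rz": 0},{"x": 0.025,"y": -0.02,"z": 0.03,"rx": 0,"ry": 0,"rz": 0},{"x": 0.0154,"y": -0.01,"z": 0.02,"rx": 0,"ry": 0,"rz": 0},{"x": 0,"y": 0,"z": 0,"rx": 0,"ry": 0,"rz": 0.588}], fingers=1)

```text
time_s: 1.4
tool_pos: [489.4, -240.6, 202.5]
tool_rot: [-0.002, 0.982, 0.191, -0.002]
wrist_force: [-0.1, -0.2, 0.5]
width: 0.999
```

Run:
```python
from h import *
from workcell import vision
to([490,-244,200],-68.3)
for n in("side","top"):
    d=vision.capture(n); pickle.dump(d,open(n+"1.pkl","wb"))
    u=proj(d,[[490,-244,130]])[0]; x,y=int(u[0])-60,int(u[1])-60
    c=cv2.resize(d["frame"][max(y,0):y+120,x:x+120],None,fx=5,fy=5,interpolation=cv2.INTER_CUBIC); print(n,x,y)
    cv2.imwrite(f"pics/{n}2.png",c[:,:,::-1])
to([490,-244,200],-68.3)
```

```text
t 1.4 pos [ 489.4 -240.6  202.5] jaw az -67.97 tilt [-0.23  0.23] F [-0.1 -0.2  0.5] M [-0.07  0.02  0.01] w 0.999 j7 -0.899
 dtool mm [-0.7  3.4  2.5]
 rot units [-0.038  0.016  0.041]
side 245 170
top 147 166
t 1.5 pos [ 489.3 -244.2  204.7] jaw az -68.2 tilt [-0.07  0.05] F [-0.3 -0.3 -0.6] M [-0.    0.04  0.01] w 1.0 j7 -0.897
 dtool mm [0.7 0.1 4.7]
 rot units [-0.01   0.006  0.013]
```

View pics/side2.png

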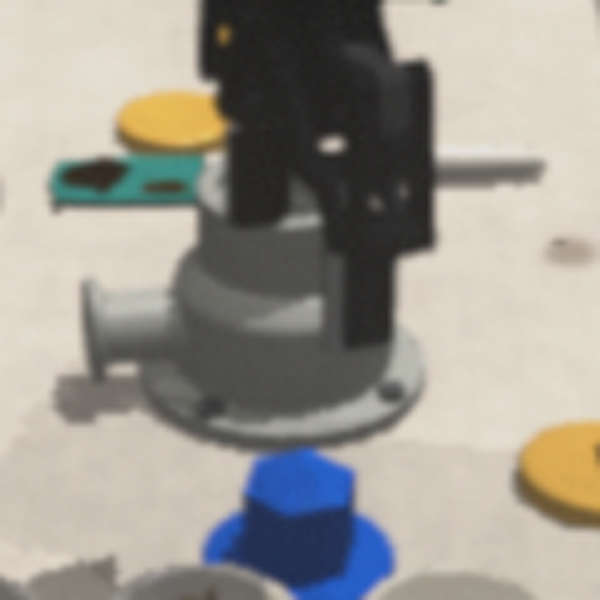

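View pics/top2.png

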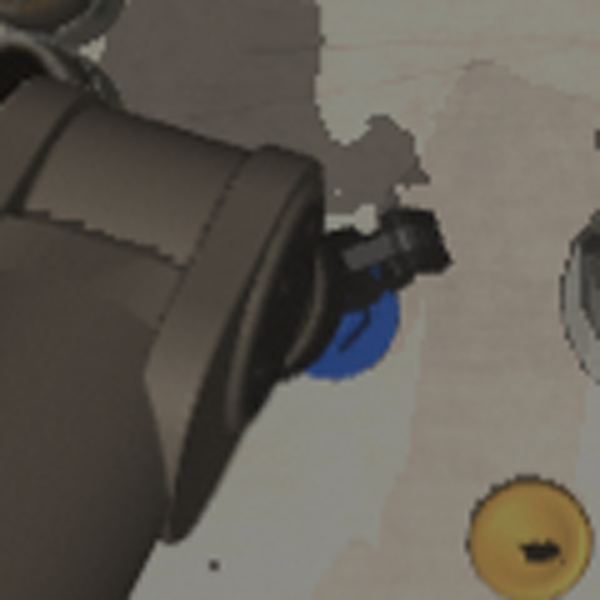

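Run:
```python
from h import *
a=np.radians(-68.2); y=np.array([np.cos(a),np.sin(a),0]); x=np.array([-y[1],y[0],0])
d=pickle.load(open("side1.pkl","rb"))
c=np.array([489.3,-244.2,204.7-60])
for sg in(1,-1):
    P=[c+sg*r*y+w*x for r in(42.5,57) for w in(-11,11)]
    print(((proj(d,P)-[245,170]+.5)*5).round(0).tolist())
t=pickle.load(open("top1.pkl","rb"));
print("plug top flange", ((proj(t,[[489.9,-244.2,34]])-[147,166]+.5)*5))
print("side flange pred",((proj(d,[[489.9,-244.2,64]])-[245,170]+.5)*5))
```

```text
[[294.0, 206.0], [234.0, 215.0], [279.0, 188.0], [220.0, 197.0]]
[[389.0, 323.0], [324.0, 335.0], [407.0, 346.0], [341.0, 357.0]]
plug top flange [[332.66520334 311.14050167]]
side flange pred [[302.13036302 471.81760005]]
```

Call:
step_arm(increments=[{"x": 0,"y": -0.002,"z": 0.02,"rx": 0,"ry": 0,"rz": 0},{"x": 0,"y": 0,"z": 0.03,"rx": 0,"ry": 0,"rz": 0},{"x": 0,"y": 0,"z": 0.025,"rx": 0,"ry": 0,"rz": 0},{"x": 0,"y": 0,"z": 0.015,"rx": 0,"ry": 0,"rz": 0},{"x": 0,"y": 0,"z": 0.006,"rx": 0,"ry": 0,"rz": 0},{"x": 0,"y": 0,"z": 0,"rx": 0,"ry": 0,"rz": 0}], fingers=1)

```text
time_s: 2.1
tool_pos: [488.4, -244.4, 109.3]
tool_rot: [-0.0, 0.982, 0.189, -0.0]
wrist_force: [0.1, 0.2, 0.3]
width: 0.999
```

Run:
```python
from h import *
to([490,-242,109],-68.3)
```

```text
t 2.1 pos [ 488.4 -244.4  109.3] jaw az -68.26 tilt [-0.02  0.01] F [0.1 0.2 0.3] M [-0.01  0.04  0.01] w 0.999 j7 -0.924
 dtool mm [ 2.4 -1.7  0.3]
 rot units [-0.002  0.002  0.005]
```

Call:
step_arm(increments=[{"x": 0.002,"y": -0.001,"z": 0,"rx": 0,"ry": 0,"rz": 0},{"x": 0,"y": 0,"z": 0,"rx": 0,"ry": 0,"rz": 0}])

```text
time_s: 2.3
tool_pos: [491.0, -242.8, 110.5]
tool_rot: [0.001, 0.982, 0.188, 0.001]
wrist_force: [0.5, -0.2, -0.3]
width: 0.997
```

Call:
step_arm(increments=[{"x": 0,"y": 0,"z": 0,"rx": 0,"ry": 0,"rz": 0},{"x": 0,"y": 0,"z": 0,"rx": 0,"ry": 0,"rz": 0},{"x": 0,"y": 0,"z": 0,"rx": 0,"ry": 0,"rz": 0},{"x": 0,"y": 0,"z": 0,"rx": 0,"ry": 0,"rz": 0},{"x": 0,"y": 0,"z": 0,"rx": 0,"ry": 0,"rz": 0},{"x": 0,"y": 0,"z": 0,"rx": 0,"ry": 0,"rz": 0}], fingers=-1)

```text
time_s: 2.9
tool_pos: [490.3, -242.8, 109.7]
tool_rot: [0.0, 0.982, 0.188, 0.0]
wrist_force: [-1.1, 0.4, 5.8]
width: 0.407
```

Run:
```python
from h import *
from workcell import vision
to([490,-242,109],-68.3)
for n in("side","top"):
    d=vision.capture(n); pickle.dump(d,open(n+"3.pkl","wb"))
    u=proj(d,[[490,-244,60]])[0]; x,y=int(u[0])-60,int(u[1])-60
    c=cv2.resize(d["frame"][max(y,0):y+120,x:x+120],None,fx=5,fy=5,interpolation=cv2.INTER_CUBIC); print(n,x,y)
    cv2.imwrite(f"pics/{n}3.png",c[:,:,::-1])
```

```text
t 2.9 pos [ 490.3 -242.8  109.7] jaw az -68.3 tilt [ 0.03 -0.01] F [-1.1  0.4  5.8] M [ 0.04  0.22 -0.  ] w 0.407 j7 -0.928
 dtool mm [ 0.  -0.9  0.7]
 rot units [ 0.003 -0.003 -0.   ]
side 244 205
top 151 167
```

View pics/side3.png

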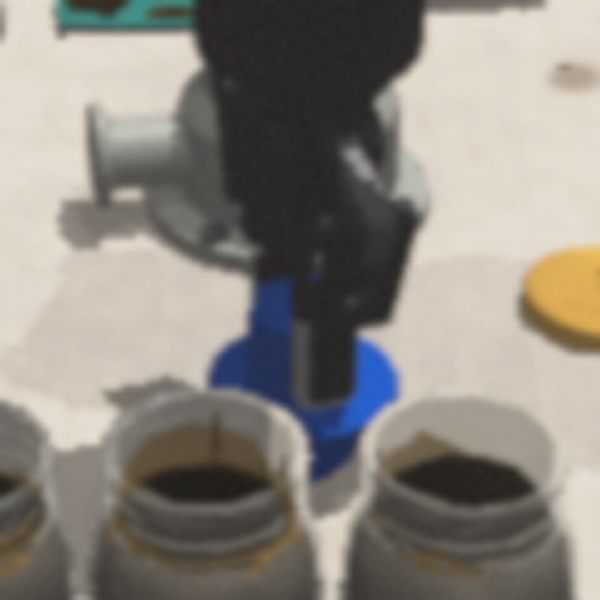

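View pics/top3.png

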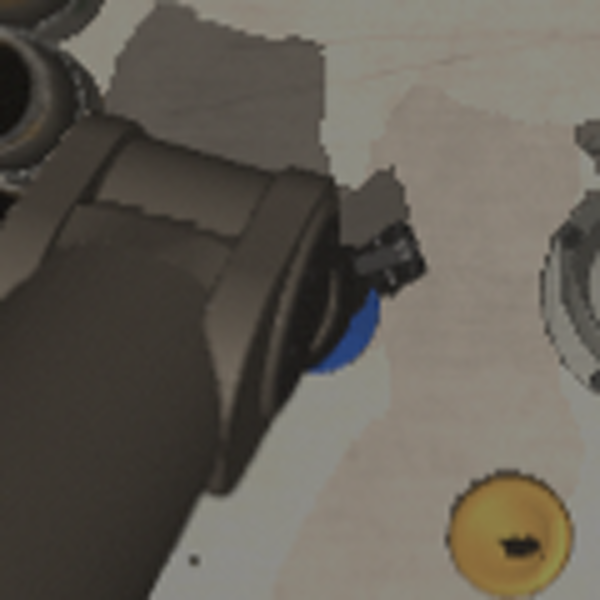

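Call:
step_arm(increments=[{"x": 0,"y": 0,"z": -0.015,"rx": 0,"ry": 0,"rz": 0},{"x": 0,"y": 0,"z": -0.03,"rx": 0,"ry": 0,"rz": 0},{"x": 0,"y": 0,"z": -0.035,"rx": 0,"ry": 0,"rz": 0},{"x": 0,"y": 0,"z": -0.02,"rx": 0,"ry": 0,"rz": 0},{"x": 0,"y": 0,"z": -0.01,"rx": 0,"ry": 0,"rz": 0},{"x": -0.007,"y": 0.02,"z": 0,"rx": 0,"ry": 0,"rz": 0},{"x": -0.0104,"y": 0.03,"z": 0,"rx": 0,"ry": 0,"rz": 0},{"x": -0.012,"y": 0.035,"z": 0,"rx": 0,"ry": 0,"rz": 0},{"x": -0.012,"y": 0.035,"z": 0,"rx": 0,"ry": 0,"rz": 0},{"x": -0.01,"y": 0.03,"z": 0,"rx": 0,"ry": 0,"rz": 0},{"x": -0.005,"y": 0.015,"z": 0,"rx": 0,"ry": 0,"rz": 0},{"x": 0,"y": 0,"z": 0,"rx": 0,"ry": 0,"rz": 0}])

```text
time_s: 4.2
tool_pos: [497.4, -419.1, 217.9]
tool_rot: [-0.0, 0.982, 0.186, -0.001]
wrist_force: [0.3, 0.5, -2.0]
width: 0.411
```

Run:
```python
from h import *
from workcell import vision
to([499,-417,220],-68.3)
for n in("side","top"):
    d=vision.capture(n); pickle.dump(d,open(n+"4.pkl","wb"))
    u=proj(d,[[499,-417,110]])[0]; x,y=int(u[0])-50,int(u[1])-50
    c=cv2.resize(d["frame"][max(y,0):y+100,x:x+100],None,fx=7,fy=6,interpolation=cv2.INTER_CUBIC); print(n,x,y)
    cv2.imwrite(f"pics/{n}4.png",c[:,:,::-1])
to([499,-417,220],-68.3)
```

```text
t 4.2 pos [ 497.4 -419.1  217.9] jaw az -68.51 tilt [-0.11  0.  ] F [ 0.3  0.5 -2. ] M [ 0.02  0.03 -0.  ] w 0.411 j7 -0.627
 dtool mm [ 2.3 -1.3 -2.1]
 rot units [-0.005  0.012 -0.026]
side 252 146
top 233 173
t 4.3 pos [ 498.6 -415.4  218.3] jaw az -68.26 tilt [-0.07  0.12] F [ 0.8  0.2 -2.3] M [ 0.06 -0.01 -0.01] w 0.417 j7 -0.627
 dtool mm [-0.2  1.6 -1.7]
 rot units [-0.018  0.003  0.005]
```

View pics/side4.png

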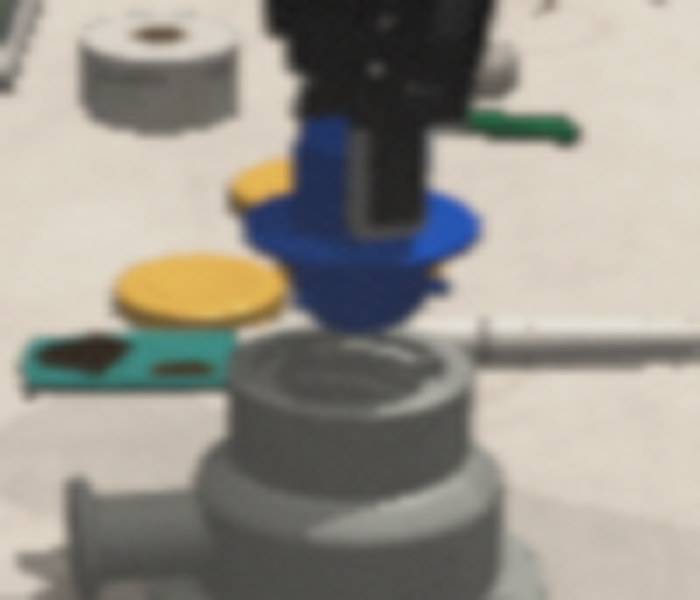

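View pics/top4.png

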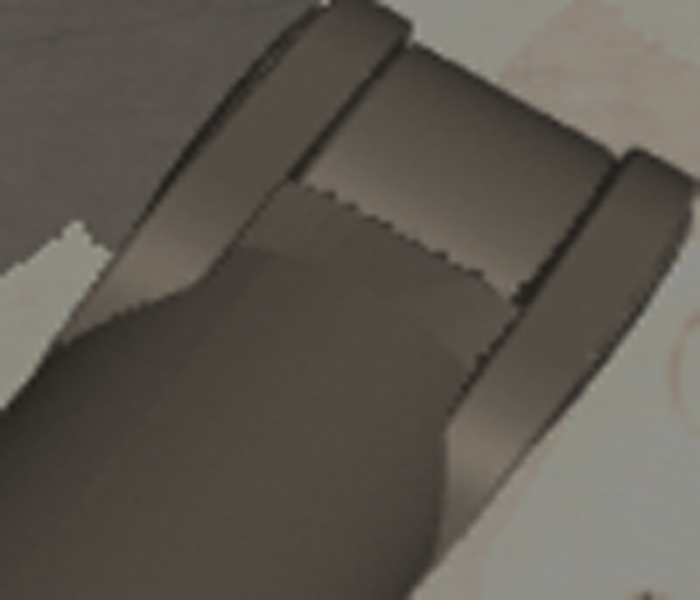

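Run:
```python
from h import *
d=pickle.load(open("side4.pkl","rb"))
th=np.linspace(0,2*np.pi,90)
def circ(x,y,z,r): return np.c_[x+r*np.cos(th),y+r*np.sin(th),0*th+z]
def box(P):
    u=((proj(d,P)-[252,146]+.5)*[7,6]); return u.min(0).round(0),u.max(0).round(0),((u.min(0)+u.max(0))/2).round(1)
for x,y in((498.6,-415.4),(497.4,-419.1),(498.6,-405.4)):
    print(x,y,"flange up",box(circ(x,y,142.6,34)),"low",box(circ(x,y,137.6,34)))
    print("   collar",box(circ(x,y,90,36)), "hextop", (proj(d,[[x,y,172.6]])-[252,146]+.5)*[7,6])
f=d["frame"]; m=blue(d); m[:, :]=m
ys,xs=np.nonzero(m); print(xs.min(),xs.max(),ys.max())
for y in range(174,192): 
    r=np.nonzero(m[y])[0]; print(y,r.min(),r.max()) if len(r) else None
```

```text
498.6 -415.4 flange up (array([238., 175.]), array([480., 260.]), array([359. , 217.7])) low (array([238., 189.]), array([480., 274.]), array([358.8, 231.7]))
   collar (array([231., 313.]), array([482., 410.]), array([356.3, 361.3])) hextop [[360.46948644 131.33046359]]
497.4 -419.1 flange up (array([243., 171.]), array([485., 255.]), array([363.6, 213.2])) low (array([243., 185.]), array([484., 270.]), array([363.3, 227.1]))
   collar (array([236., 308.]), array([486., 405.]), array([360.8, 356.4])) hextop [[365.09120581 127.03015263]]
498.6 -405.4 flange up (array([236., 187.]), array([481., 274.]), array([358.2, 230.4])) low (array([236., 201.]), array([480., 288.]), array([358. , 244.4]))
   collar (array([229., 325.]), array([482., 424.]), array([355.5, 374.9])) hextop [[359.66769447 143.2840377 ]]
288 319 190
179 313 315
180 291 317
181 289 318
182 288 318
183 288 319
184 288 319
185 289 318
186 290 318
187 291 316
188 293 314
189 295 312
190 297 311
```

Run:
```python
from h import *
t=pickle.load(open("top.pkl","rb"))
g=cv2.cvtColor(t["frame"],cv2.COLOR_RGB2GRAY).astype(np.float32)
U=np.array([283.0,224.0])
def edges(d,g,P,r0,r1,z,sign):
    out=[]
    for a in np.radians(np.arange(0,360,4)):
        rr=np.arange(r0,r1,.4)
        q=proj(d,np.c_[P[0]+rr*np.cos(a),P[1]+rr*np.sin(a),0*rr+z]).astype(np.float32)
        v=cv2.remap(g,q[:,0].reshape(1,-1),q[:,1].reshape(1,-1),cv2.INTER_LINEAR).ravel()
        v=cv2.GaussianBlur(v.reshape(1,-1),(0,0),1.5).ravel()
        k=np.argmax(sign*np.gradient(v)); 
        if 0<k<len(rr)-1: out.append(P[:2]+rr[k]*np.array([np.cos(a),np.sin(a)]))
    return np.array(out)
from scipy.optimize import least_squares
def fit(E):
    s=least_squares(lambda p:np.hypot(E[:,0]-p[0],E[:,1]-p[1])-p[2],[*E.mean(0),30],loss="soft_l1",f_scale=.7)
    return s.x.round(2),np.abs(s.fun).mean().round(2)
P=np.array([499,-417.])
print("bore z85",fit(edges(t,g,P,15,26,85,1)))
print("collar z90",fit(edges(t,g,P,31,41,90,-1)))
for n in ("side.pkl","side4.pkl"):
    s=pickle.load(open(n,"rb")); gs=cv2.cvtColor(s["frame"],cv2.COLOR_RGB2GRAY).astype(np.float32)
    P2=np.array([500,-409.]); E=edges(s,gs,P2,30,42,90,-1); 
    near=E[E[:,1]>-409-5]
    print(n,"all",fit(E))
    sol=least_squares(lambda p:np.hypot(near[:,0]-p[0],near[:,1]-p[1])-36,[500,-409],loss="soft_l1"); print(" near r=36",sol.x.round(2),np.abs(sol.fun).mean())
# plug flange in top z34 and side
mb=blue(t).astype(np.float32); print("plug",fit(edges(t,mb,np.array([490,-244.]),28,42,32,-1)))
```

```text
bore z85 (array([ 498.68, -417.77,   21.89]), np.float64(0.49))
collar z90 (array([ 498.84, -417.7 ,   34.76]), np.float64(0.3))
side.pkl all (array([ 500.5 , -409.89,   35.75]), np.float64(1.34))
 near r=36 [ 500.2  -409.73] 1.1515799280958274
side4.pkl all (array([ 502.45, -410.19,   36.93]), np.float64(1.76))
 near r=36 [ 501.58 -409.22] 1.3632726538411903
plug (array([ 490.  , -243.87,   31.91]), np.float64(0.5))
```

Call:
step_arm(increments=[{"x": 0,"y": 0.0015,"z": 0.01,"rx": 0,"ry": 0,"rz": 0},{"x": 0,"y": 0,"z": 0.01,"rx": 0,"ry": 0,"rz": 0},{"x": 0,"y": 0,"z": 0.003,"rx": 0,"ry": 0,"rz": 0},{"x": 0,"y": 0,"z": 0,"rx": 0,"ry": 0,"rz": 0},{"x": 0,"y": 0,"z": 0,"rx": 0,"ry": 0,"rz": 0}])

```text
time_s: 4.8
tool_pos: [499.3, -418.1, 196.3]
tool_rot: [-0.0, 0.982, 0.188, -0.0]
wrist_force: [-0.9, -0.3, -3.0]
width: 0.409
```

Run:
```python
from h import *
from workcell import vision
to([499.2,-416.8,189])
d=vision.capture("side"); pickle.dump(d,open("side5.pkl","wb"))
c=cv2.resize(d["frame"][146:246,252:352],None,fx=7,fy=6,interpolation=cv2.INTER_CUBIC)
cv2.imwrite("pics/side5.png",c[:,:,::-1])
to([499.2,-416.8,189])
```

```text
t 4.8 pos [ 499.3 -418.1  196.3] jaw az -68.29 tilt [-0.    0.01] F [-0.9 -0.3 -3. ] M [-0.06  0.06  0.04] w 0.409 j7 -0.628
 dtool mm [ 0.4 -1.3  7.3]
t 4.85 pos [ 499.4 -418.3  196.6] jaw az -68.29 tilt [ 0.02 -0.02] F [ 0.7 -1.3 -2.1] M [ 0.01  0.03 -0.02] w 0.41 j7 -0.628
 dtool mm [ 0.3 -1.5  7.6]
```

View pics/side5.png

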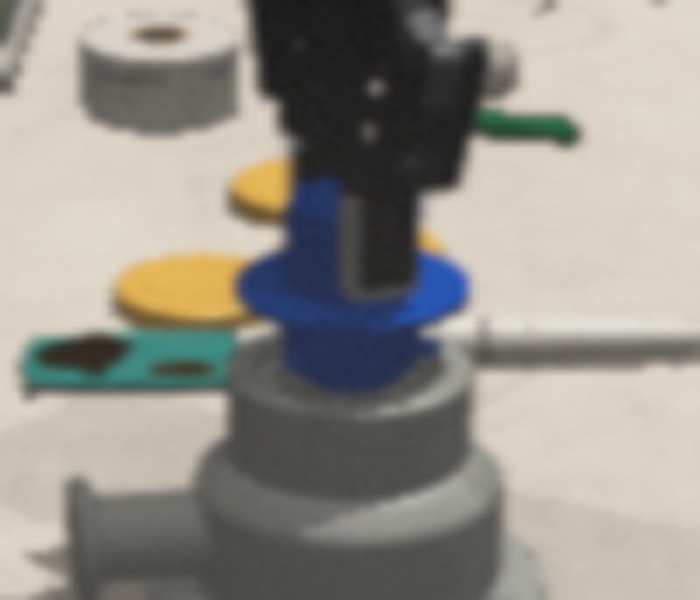

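Call:
step_arm(increments=[{"x": 0,"y": -0.0012,"z": 0,"rx": 0,"ry": 0,"rz": 0},{"x": 0,"y": 0,"z": 0.003,"rx": 0,"ry": 0,"rz": 0},{"x": 0,"y": 0,"z": 0.003,"rx": 0,"ry": 0,"rz": 0},{"x": 0,"y": 0,"z": 0.002,"rx": 0,"ry": 0,"rz": 0},{"x": 0,"y": 0,"z": 0,"rx": 0,"ry": 0,"rz": 0}])

```text
time_s: 5.35
tool_pos: [498.6, -417.0, 187.8]
tool_rot: [-0.0, 0.982, 0.188, -0.0]
wrist_force: [0.7, 0.6, -2.4]
width: 0.41
```

Run:
```python
from h import *
to([499.2,-416.8,185.2])
```

```text
t 5.35 pos [ 498.6 -417.   187.8] jaw az -68.3 tilt [-0.04  0.03] F [ 0.7  0.6 -2.4] M [-0.03  0.01  0.02] w 0.41 j7 -0.63
 dtool mm [0.7 0.  2.6]
```

Call:
step_arm(increments=[{"x": 0,"y": 0,"z": 0.002,"rx": 0,"ry": 0,"rz": 0},{"x": 0,"y": 0,"z": 0.001,"rx": 0,"ry": 0,"rz": 0},{"x": 0,"y": 0,"z": 0.001,"rx": 0,"ry": 0,"rz": 0},{"x": 0,"y": 0,"z": 0,"rx": 0,"ry": 0,"rz": 0}])

```text
time_s: 5.75
tool_pos: [498.8, -417.2, 184.9]
tool_rot: [0.0, 0.982, 0.188, 0.0]
wrist_force: [-2.2, 1.4, 2.6]
width: 0.412
```

Run:
```python
from h import *
to([499.2,-416.8,185.2])
```

```text
t 5.75 pos [ 498.8 -417.2  184.9] jaw az -68.31 tilt [ 0.01 -0.01] F [-2.2  1.4  2.6] M [0.29 0.41 0.01] w 0.412 j7 -0.63
 dtool mm [ 0.5 -0.3 -0.3]
```

Call:
step_arm(increments=[{"x": 0.0003,"y": 0,"z": 0.001,"rx": 0,"ry": 0,"rz": 0},{"x": 0,"y": 0,"z": 0,"rx": 0,"ry": 0,"rz": -0.4},{"x": 0,"y": 0,"z": 0,"rx": 0,"ry": 0,"rz": -0.5},{"x": 0,"y": 0,"z": 0,"rx": 0,"ry": 0,"rz": -0.5},{"x": 0,"y": 0,"z": 0,"rx": 0,"ry": 0,"rz": -0.4},{"x": 0,"y": 0,"z": 0,"rx": 0,"ry": 0,"rz": 0}])

```text
time_s: 6.35
tool_pos: [499.6, -418.1, 184.4]
tool_rot: [0.001, 0.951, 0.31, 0.001]
wrist_force: [-0.7, -0.9, 6.3]
width: 0.411
```

Run:
```python
from h import *
to([499.2,-416.8,185.2])
```

```text
t 6.35 pos [ 499.6 -418.1  184.4] jaw az -53.9 tilt [ 0.13 -0.11] F [-0.7 -0.9  6.3] M [-0.31  0.02  0.05] w 0.411 j7 -0.414
 dtool mm [ 0.4 -1.3 -0.8]
```

Call:
step_arm(increments=[{"x": 0,"y": 0,"z": 0.0005,"rx": 0,"ry": 0,"rz": -0.5},{"x": 0,"y": 0,"z": 0,"rx": 0,"ry": 0,"rz": -0.5},{"x": 0,"y": 0,"z": 0.0005,"rx": 0,"ry": 0,"rz": -0.5},{"x": 0,"y": 0,"z": 0,"rx": 0,"ry": 0,"rz": -0.5},{"x": 0,"y": 0,"z": 0,"rx": 0,"ry": 0,"rz": -0.5},{"x": 0,"y": 0,"z": 0,"rx": 0,"ry": 0,"rz": 0}])

```text
time_s: 6.95
tool_pos: [498.5, -417.8, 182.3]
tool_rot: [-0.0, 0.885, 0.466, 0.001]
wrist_force: [0.6, 0.3, 2.3]
width: 0.411
```

Run:
```python
from h import *
to([499.2,-416.8,185.2])
```

```text
t 6.95 pos [ 498.5 -417.8  182.3] jaw az -34.39 tilt [0.04 0.07] F [0.6 0.3 2.3] M [-0.12  0.16 -2.8 ] w 0.411 j7 -0.118
 dtool mm [ 1.2 -0.  -2.9]
```

Call:
step_arm(increments=[{"x": 0,"y": 0,"z": 0.001,"rx": 0,"ry": 0,"rz": 0.15},{"x": 0,"y": 0,"z": 0.002,"rx": 0,"ry": 0,"rz": 0},{"x": 0,"y": 0,"z": 0,"rx": 0,"ry": 0,"rz": 0}])

```text
time_s: 7.25
tool_pos: [498.7, -417.8, 181.9]
tool_rot: [0.0, 0.889, 0.458, -0.0]
wrist_force: [-6.9, 4.3, 20.2]
width: 0.413
```

Run:
```python
from h import *
to([499.2,-416.8,185.2])
```

```text
t 7.25 pos [ 498.7 -417.8  181.9] jaw az -35.46 tilt [-0.01 -0.05] F [-6.9  4.3 20.2] M [ 0.65  1.71 -2.15] w 0.413 j7 -0.137
 dtool mm [ 1.1 -0.2 -3.3]
```

Call:
step_arm(increments=[{"x": 0.0005,"y": 0,"z": -0.002,"rx": 0,"ry": 0,"rz": 0.2},{"x": 0,"y": 0,"z": 0,"rx": 0,"ry": 0,"rz": 0.15},{"x": 0,"y": 0,"z": 0,"rx": 0,"ry": 0,"rz": 0}])

```text
time_s: 7.55
tool_pos: [498.7, -417.6, 181.7]
tool_rot: [0.001, 0.899, 0.438, -0.001]
wrist_force: [-3.7, -1.4, 6.3]
width: 0.409
```

Run:
```python
from h import *
to([499.2,-416.8,185.2])
```

```text
t 7.55 pos [ 498.7 -417.6  181.7] jaw az -38.02 tilt [-0.06 -0.1 ] F [-3.7 -1.4  6.3] M [-0.51  0.99 -0.73] w 0.409 j7 -0.177
 dtool mm [ 0.9 -0.1 -3.5]
```

Call:
step_arm(increments=[{"x": 0.0005,"y": 0,"z": 0,"rx": 0,"ry": 0,"rz": 0.15},{"x": 0,"y": 0,"z": 0.0015,"rx": 0,"ry": 0,"rz": 0},{"x": 0,"y": 0,"z": 0.0015,"rx": 0,"ry": 0,"rz": 0},{"x": 0,"y": 0,"z": 0,"rx": 0,"ry": 0,"rz": 0}])

```text
time_s: 7.95
tool_pos: [498.8, -417.4, 177.8]
tool_rot: [0.0, 0.903, 0.429, -0.001]
wrist_force: [-2.5, -4.5, 0.8]
width: 0.41
```

Run:
```python
from h import *
to([499.2,-416.8,185.2])
```

```text
t 7.95 pos [ 498.8 -417.4  177.8] jaw az -39.13 tilt [-0.08 -0.1 ] F [-2.5 -4.5  0.8] M [-1.07  0.72 -0.24] w 0.41 j7 -0.195
 dtool mm [ 0.7 -0.1 -7.4]
```

Call:
step_arm(increments=[{"x": -0.0007,"y": 0,"z": 0.001,"rx": 0,"ry": 0,"rz": 0},{"x": 0,"y": 0,"z": 0.0015,"rx": 0,"ry": 0,"rz": 0},{"x": 0,"y": 0,"z": 0.001,"rx": 0,"ry": 0,"rz": 0},{"x": 0,"y": 0,"z": 0,"rx": 0,"ry": 0,"rz": 0}])

```text
time_s: 8.35
tool_pos: [498.8, -417.5, 175.5]
tool_rot: [0.0, 0.903, 0.43, -0.001]
wrist_force: [-4.9, -3.2, 9.5]
width: 0.411
```

Run:
```python
from h import *
to([499.2,-416.8,185.2])
```

```text
t 8.35 pos [ 498.8 -417.5  175.5] jaw az -39.12 tilt [-0.04 -0.07] F [-4.9 -3.2  9.5] M [-0.63  1.43 -0.2 ] w 0.411 j7 -0.195
 dtool mm [ 0.7 -0.1 -9.7]
```

Call:
step_arm(increments=[{"x": -0.0004,"y": -0.0002,"z": 0,"rx": 0,"ry": 0,"rz": 0.4},{"x": 0,"y": 0,"z": 0.0003,"rx": 0,"ry": 0,"rz": 0.5},{"x": 0,"y": 0,"z": 0.0003,"rx": 0,"ry": 0,"rz": 0.5},{"x": 0,"y": 0,"z": 0.0003,"rx": 0,"ry": 0,"rz": 0.5},{"x": 0,"y": 0,"z": 0.0003,"rx": 0,"ry": 0,"rz": 0.5},{"x": 0,"y": 0,"z": 0,"rx": 0,"ry": 0,"rz": 0}])

```text
time_s: 8.95
tool_pos: [499.5, -416.3, 174.2]
tool_rot: [0.0, 0.962, 0.273, 0.0]
wrist_force: [-4.0, -0.4, 7.1]
width: 0.409
```

Run:
```python
from h import *
to([499.2,-416.8,185.2])
```

```text
t 8.95 pos [ 499.5 -416.3  174.2] jaw az -58.32 tilt [ 0.03 -0.01] F [-4.  -0.4  7.1] M [-0.29  0.84 -0.11] w 0.409 j7 -0.483
 dtool mm [ -0.5   0.3 -11. ]
```

Call:
step_arm(increments=[{"x": -0.0003,"y": 0,"z": 0.0003,"rx": 0,"ry": 0,"rz": 0.5},{"x": 0,"y": 0,"z": 0.0003,"rx": 0,"ry": 0,"rz": 0.5},{"x": 0,"y": 0,"z": 0.0003,"rx": 0,"ry": 0,"rz": 0.5},{"x": 0,"y": 0,"z": 0.0003,"rx": 0,"ry": 0,"rz": 0.5},{"x": 0,"y": 0,"z": 0.0003,"rx": 0,"ry": 0,"rz": 0.5},{"x": 0,"y": 0,"z": 0,"rx": 0,"ry": 0,"rz": 0}])

```text
time_s: 9.55
tool_pos: [499.5, -416.4, 172.5]
tool_rot: [0.0, 0.995, 0.102, 0.0]
wrist_force: [-3.1, -0.8, 6.2]
width: 0.408
```

Run:
```python
from h import *
to([499.2,-416.8,185.2])
```

```text
t 9.55 pos [ 499.5 -416.4  172.5] jaw az -78.31 tilt [ 0.05 -0.  ] F [-3.1 -0.8  6.2] M [-0.26  0.69 -0.05] w 0.408 j7 -0.78
 dtool mm [ -0.3   0.4 -12.7]
```

Call:
step_arm(increments=[{"x": 0,"y": 0,"z": 0.0003,"rx": 0,"ry": 0,"rz": 0.5},{"x": 0,"y": 0,"z": 0.0003,"rx": 0,"ry": 0,"rz": 0.5},{"x": 0,"y": 0,"z": 0.0003,"rx": 0,"ry": 0,"rz": 0.5},{"x": 0,"y": 0,"z": 0.0003,"rx": 0,"ry": 0,"rz": 0.5},{"x": 0,"y": 0,"z": 0.0002,"rx": 0,"ry": 0,"rz": 0.3},{"x": 0,"y": 0,"z": 0,"rx": 0,"ry": 0,"rz": 0}])

```text
time_s: 10.15
tool_pos: [499.6, -416.0, 171.1]
tool_rot: [-0.0, 0.998, -0.058, 0.0]
wrist_force: [-2.8, 0.9, 7.5]
width: 0.409
```

Run:
```python
from h import *
to([499.2,-416.8,185.2])
```

```text
t 10.15 pos [ 499.6 -416.   171.1] jaw az -96.64 tilt [0.05 0.03] F [-2.8  0.9  7.5] M [-0.04  0.71 -0.01] w 0.409 j7 -1.052
 dtool mm [ -0.3   0.8 -14.1]
```

57° turned and no torque yet. I'll continue gently, with less feed.

Call:
step_arm(increments=[{"x": 0,"y": 0,"z": 0.0003,"rx": 0,"ry": 0,"rz": 0.4},{"x": 0,"y": 0,"z": 0.0002,"rx": 0,"ry": 0,"rz": 0.4},{"x": 0,"y": 0,"z": 0.0001,"rx": 0,"ry": 0,"rz": 0.4},{"x": 0,"y": 0,"z": 0,"rx": 0,"ry": 0,"rz": 0.4},{"x": 0,"y": 0,"z": 0,"rx": 0,"ry": 0,"rz": 0.4},{"x": 0,"y": 0,"z": 0,"rx": 0,"ry": 0,"rz": 0}])

```text
time_s: 10.75
tool_pos: [499.8, -416.6, 170.8]
tool_rot: [0.0, 0.98, -0.197, 0.001]
wrist_force: [-1.6, -1.4, 6.7]
width: 0.41
```

Run:
```python
from h import *
to([499.2,-416.8,185.2])
```

```text
t 10.75 pos [ 499.8 -416.6  170.8] jaw az -112.68 tilt [ 0.1  -0.03] F [-1.6 -1.4  6.7] M [-0.06  0.57 -0.05] w 0.41 j7 -1.288
 dtool mm [ -0.5   0.4 -14.4]
```

Call:
step_arm(increments=[{"x": 0,"y": 0,"z": 0.0001,"rx": 0,"ry": 0,"rz": 0.4},{"x": 0,"y": 0,"z": 0,"rx": 0,"ry": 0,"rz": 0.4},{"x": 0,"y": 0,"z": 0,"rx": 0,"ry": 0,"rz": 0.3},{"x": 0,"y": 0,"z": 0,"rx": 0,"ry": 0,"rz": 0}])

```text
time_s: 11.15
tool_pos: [499.9, -416.6, 170.6]
tool_rot: [0.0, 0.963, -0.271, 0.001]
wrist_force: [-1.7, -1.0, 6.1]
width: 0.41
```

Run:
```python
from h import *
to([499.2,-416.8,185.2])
```

```text
t 11.15 pos [ 499.9 -416.6  170.6] jaw az -121.4 tilt [ 0.09 -0.05] F [-1.7 -1.   6.1] M [-0.32  0.49  0.11] w 0.41 j7 -1.416
 dtool mm [ -0.4   0.5 -14.6]
```

Call:
step_arm(increments=[{"x": 0,"y": 0,"z": 0,"rx": 0,"ry": 0,"rz": 0.3},{"x": 0,"y": 0,"z": 0,"rx": 0,"ry": 0,"rz": 0.3},{"x": 0,"y": 0,"z": 0,"rx": 0,"ry": 0,"rz": 0}])

```text
time_s: 11.45
tool_pos: [500.4, -416.9, 170.6]
tool_rot: [0.0, 0.951, -0.31, 0.002]
wrist_force: [1.3, -1.8, 5.1]
width: 0.405
```

Run:
```python
from h import *
to([499.2,-416.8,185.2])
```

```text
t 11.45 pos [ 500.4 -416.9  170.6] jaw az -126.16 tilt [ 0.16 -0.1 ] F [ 1.3 -1.8  5.1] M [-0.73 -0.14  0.2 ] w 0.405 j7 -1.486
 dtool mm [ -1.    0.6 -14.6]
```

Call:
step_arm(increments=[{"x": 0,"y": 0,"z": 0,"rx": 0,"ry": 0,"rz": 0.3},{"x": 0,"y": 0,"z": 0,"rx": 0,"ry": 0,"rz": 0.3},{"x": 0,"y": 0,"z": 0,"rx": 0,"ry": 0,"rz": 0}])

```text
time_s: 11.75
tool_pos: [500.4, -416.9, 170.6]
tool_rot: [0.0, 0.937, -0.349, 0.001]
wrist_force: [1.0, -1.4, 5.0]
width: 0.413
```

Run:
```python
from h import *
to([499.2,-416.8,185.2])
```

```text
t 11.75 pos [ 500.4 -416.9  170.6] jaw az -130.89 tilt [ 0.15 -0.09] F [ 1.  -1.4  5. ] M [-0.61 -0.24  0.65] w 0.413 j7 -1.555
 dtool mm [ -0.9   0.7 -14.6]
```

Call:
step_arm(increments=[{"x": 0,"y": 0,"z": 0,"rx": 0,"ry": 0,"rz": 0.3},{"x": 0,"y": 0,"z": 0,"rx": 0,"ry": 0,"rz": 0.3},{"x": 0,"y": 0,"z": 0,"rx": 0,"ry": 0,"rz": 0}])

```text
time_s: 12.05
tool_pos: [500.4, -416.9, 170.6]
tool_rot: [0.001, 0.922, -0.387, 0.001]
wrist_force: [1.4, -2.5, 4.5]
width: 0.41
```

Run:
```python
from h import *
to([499.2,-416.8,185.2])
```

```text
t 12.05 pos [ 500.4 -416.9  170.6] jaw az -135.58 tilt [ 0.13 -0.12] F [ 1.4 -2.5  4.5] M [-0.7  -0.28  1.42] w 0.41 j7 -1.624
 dtool mm [ -0.9   0.8 -14.6]
```

Call:
step_arm(increments=[{"x": 0,"y": 0,"z": 0,"rx": 0,"ry": 0,"rz": 0.3},{"x": 0,"y": 0,"z": 0,"rx": 0,"ry": 0,"rz": 0.1},{"x": 0,"y": 0,"z": 0,"rx": 0,"ry": 0,"rz": 0}])

```text
time_s: 12.35
tool_pos: [500.4, -416.8, 170.6]
tool_rot: [0.0, 0.911, -0.413, 0.001]
wrist_force: [1.3, -3.2, 4.7]
width: 0.41
```

Run:
```python
from h import *
to([499.2,-416.8,185.2])
```

```text
t 12.35 pos [ 500.4 -416.8  170.6] jaw az -138.73 tilt [ 0.13 -0.11] F [ 1.3 -3.2  4.7] M [-0.59 -0.21  1.68] w 0.41 j7 -1.67
 dtool mm [ -0.8   0.9 -14.6]
```

Call:
step_arm(increments=[{"x": 0,"y": 0,"z": 0,"rx": 0,"ry": 0,"rz": 0},{"x": 0,"y": 0,"z": 0,"rx": 0,"ry": 0,"rz": 0},{"x": 0,"y": 0,"z": 0,"rx": 0,"ry": 0,"rz": 0},{"x": 0,"y": 0,"z": 0,"rx": 0,"ry": 0,"rz": 0},{"x": 0,"y": 0,"z": 0,"rx": 0,"ry": 0,"rz": 0}], fingers=1)

```text
time_s: 12.85
tool_pos: [498.4, -417.0, 169.8]
tool_rot: [-0.0, 0.91, -0.416, -0.0]
wrist_force: [-0.3, 0.6, 0.0]
width: 0.999
```

Call:
step_arm(increments=[{"x": 0,"y": 0,"z": -0.01,"rx": 0,"ry": 0,"rz": 0},{"x": 0,"y": 0,"z": -0.03,"rx": 0,"ry": 0,"rz": 0},{"x": 0,"y": 0,"z": -0.04,"rx": 0,"ry": 0,"rz": 0},{"x": 0,"y": 0,"z": -0.04,"rx": 0,"ry": 0,"rz": 0},{"x": 0,"y": 0,"z": -0.02,"rx": 0,"ry": 0,"rz": 0}])

```text
time_s: 13.35
tool_pos: [499.2, -418.2, 315.0]
tool_rot: [0.001, 0.909, -0.416, 0.003]
wrist_force: [-0.1, -0.7, -0.8]
width: 0.994
```

Run:
```python
from h import *
to([499.2,-416.8,300],180-68)
```

```text
t 13.35 pos [ 499.2 -418.2  315. ] jaw az -139.14 tilt [ 0.28 -0.19] F [-0.1 -0.7 -0.8] M [ 0.01 -0.01  0.04] w 0.994 j7 -1.711
 dtool mm [-1.2 -0.9 15. ]
 rot units [-0.046 -0.018 13.608]
```

Call:
step_arm(increments=[{"x": 0.015,"y": 0.015,"z": 0,"rx": 0,"ry": 0,"rz": 0},{"x": 0.03,"y": 0.03,"z": 0,"rx": 0,"ry": 0,"rz": 0},{"x": 0.03,"y": 0.03,"z": 0,"rx": 0,"ry": 0,"rz": 0},{"x": 0.03,"y": 0.03,"z": 0,"rx": 0,"ry": 0,"rz": 0},{"x": 0.03,"y": 0.03,"z": 0,"rx": 0,"ry": 0,"rz": 0},{"x": 0.02,"y": 0.02,"z": 0,"rx": 0,"ry": 0,"rz": 0},{"x": 0,"y": 0,"z": 0,"rx": 0,"ry": 0,"rz": 0}])

```text
time_s: 14.05
tool_pos: [479.5, -640.2, 309.8]
tool_rot: [0.002, 0.908, -0.418, -0.001]
wrist_force: [0.4, 0.9, -0.2]
width: 1.0
```

Run:
```python
from h import *
from workcell import vision
to()
for n in("side","top"):
    d=vision.capture(n); pickle.dump(d,open(n+"6.pkl","wb"))
    cv2.imwrite(f"pics/{n}6f.png",d["frame"][:,:,::-1])
    u=proj(d,[[499,-417,90]])[0]; x,y=int(u[0])-40,int(u[1])-40
    c=cv2.resize(d["frame"][y:y+80,x:x+80],None,fx=7,fy=7,interpolation=cv2.INTER_CUBIC)
    cv2.imwrite(f"pics/{n}6.png",c[:,:,::-1])
```

```text
t 14.05 pos [ 479.5 -640.2  309.8] jaw az -139.42 tilt [-0.13 -0.15] F [ 0.4  0.9 -0.2] M [ 0.03  0.06 -0.01] w 1.0 j7 -1.451
```

View pics/side6.png

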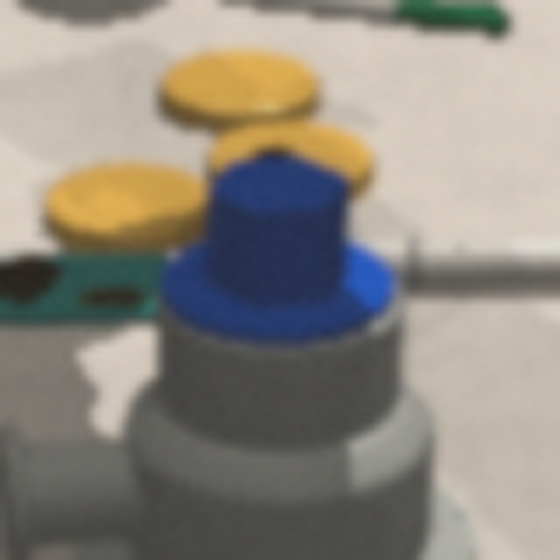

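View pics/top6f.png

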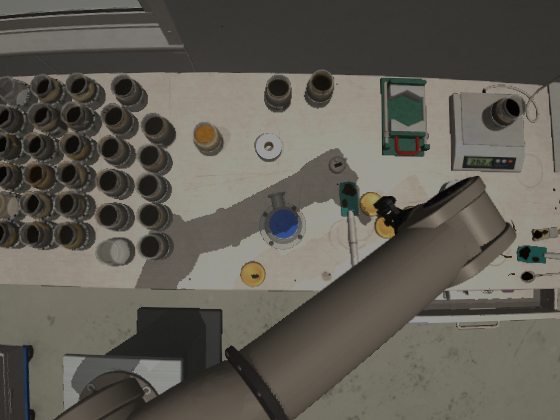

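The side view shows the flange flush on the collar at about (280,300) in the crop, with the head upright. In the top view the plug is centred on the port at (283,223), and the jar, label roll, gold cap and scraper are where they were. I'm handing in.

```bash
python3 -c "
from workcell import env; print(env.hand_in())"
```

```text
the job is handed in; nothing more can be done
None
```

The plug is screwed home in the port and released, and I handed the job in at about 14 s of the 64 s allowed. No verdict was reported.

**What I did**
- I gripped the plug by its hexagon, set it upright on the lands and turned it counter-clockwise about 34° until it met a tooth.
- It jammed there at first, with about 2.8 N m on the tool. I backed it off about 5° and it then dropped 9.4 mm into the slots.
- I screwed it clockwise about 100°, until the turning moment reached 1.7 N m. Then I let go and moved the arm clear.

**Last checks**
- **Depth:** the tool sank 14.3 mm in total from the lands, against the expected 14.5 mm or so, so the flange should be on the rim.
- **Pictures:** the side view shows the flange flush on the rim and the plug upright. The top view shows it centred and the four bystanders unmoved, by eye.
- **Tool:** it reads no contact force and the gripper is open.

**Not confirmed or disagreeing**
- I could not measure the flange's pressing force directly. That it is tight enough rests on the turning moment.
- The side camera placed things 6 to 8 mm off in y compared with the top camera, so I relied on the top view and on contact.
- The turn was 10° to 15° of near-zero moment longer than I expected before it began to tighten, but the total stayed within the stated range.

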